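Work-test the raise and lower buttons of a repaired hoist pendant

ROBOT

A 7-joint arm with a two-finger parallel gripper is mounted at the origin on the work surface. World frame = base frame: x ahead of the robot, y to its left, z up, the work surface at z = 0. Lengths are in m, angles in rad, forces in N, time in s.
With the tool pointing down it reaches from about 0.4 to 0.85 m from the base axis. Payload 4.5 kg.
Tool frame: the origin (TCP) lies at the very end of the fingers, on their centre line; the grasp point (between the pads) lies 19 mm behind it; z points along the fingers, y is the line along which they close (so a half turn about z gives the same grasp; the last joint's range is limited). The gripper opens to 88 mm and grips with 3 to 60 N. Pads are 18 mm wide; open, the fingers measure 123 mm over their backs; the gripper's body (75 mm by 187 mm) begins 45 mm behind the grasp point.
Start: joints at [1.231, 0.689, -0.195, 1.565, 0.157, 0.902, -0.215], TCP at [0.228, -0.582, 0.239] pointing down, gripper open.
Joint ranges: [-3.01, 3.01], [-0.46, 2.08], [-1.47, 1.51], [0.13, 2.56], [-1, 4.14], [0.04, 2.09], [-2.66, 2.66]. Speed limits (rad/s): [2.57, 2.57, 3.14, 3.14, 3.14, 3.14, 3.14].

INTERFACE

Orientations are given as a unit quaternion [x, y, z, w].
In Python, from plant import r gives the robot as it stands. The module is installed in compiled form; this text tells all that it offers.
- The arm moves only by the tool step_arm, never from a script. Its argument "increments" is a list of rows, each a list of 2 entries, a list of its own where there are three numbers: the shift along the world's x, y, z in cm, then the turn, a rotation vector about the world's x, y, z in degrees. A call has exactly 10 rows; each row shifts and turns the commanded pose from where the row before left it; what a row does not reach is not made up. A row lasts 1/10 s, in which the tool goes at most 50 mm and 8.59 degrees, less where a joint would pass 70% of its speed; a pose out of reach is approached as far as the arm can. A call is refused whole if a number of a shift passes 5 or a number of a turn 8.59, either way. A call with a gripper value outside its range is refused whole. "fingers" is the opening, from 0 (shut) to 1 (fully open), set as the call begins (left out, the last holds). The fingers move at their own pace and stop on an object; "grip_force" is the grip in N (left out, the last holds). Time passes only in rows, so rows that do not move let the fingers close, or fill a call up. It gives the time, the measured TCP pose, the force, the opening and the grip force at its end, in the units of the state.
- r.get_state(): the state, without advancing time (a new reading comes with each control period).
- r.snapshot(name): name is "scene" or "top" or "wrist"; returns (picture, depth): 384x512x3 uint8, red, green, blue; 384x512 float32, m along the optical axis (not along the pixel's ray), 0 where there is no reading.
- r.calibration(name): a dict with "fov_y" (degrees; the focal length in pixels is half the picture's height over the tangent of half this angle, whatever the lens; pixels are square), "cx", "cy" (the principal point, pixels), "R" (3x3) and "t" (3): a world point X has camera coordinates R X + t. Camera axes: x right, y down, z forward; pixel columns grow to the right and rows downward; lengths in m; the calibration is good to about 2 mm. The wrist camera is an equidistant fisheye: a pixel r from the principal point sees the ray r / f radians off the axis. A picture is of the moment at which its call begins: read the wrist's pose just before it. calibration takes no time and is no camera call; for the wrist camera it gives the pose at the moment of the call.
- r.finish_job(): hands the job in; it is judged then, once.
The state is a dict: "clock": time; "q": joint angles; "qd": joint speeds; "joint_torque": joint torques, N m; "tool_pos": TCP position; "eef_rot": TCP orientation; "contact_force": force on the tool from outside, world axes, zero at the start; "moment": the same for the moment, N m; "opening": opening from 0.0 (shut) to 1.0 (fully open); "finger_force": force on a finger pad.
Only numpy, scipy, OpenCV 4.12 (cv2) and the standard library are available. Lean on these libraries where they do the work, as an engineer would, in place of code of your own. Each camera call takes 0.05 s, during which the arm holds its last target. There are 200 camera calls.

TASK

The repaired hoist pendant lies on its back on the marble slab, ready for its button check: with the fingertips, gently press the white raise button fully home, hold it there for a second and let it spring back up, then do the same with the black lower button, and take the hand at least 10 cm clear. Only one button may be down at a time; leave the green start button and the red mushroom stop alone. Do not lift, tip or push the pendant about, and do not disturb the tools, meter and pots around it.

Things in the scene. Friction and masses are not known exactly. Their poses are not given: they have to be found in the camera images.
- pendant: Yellow hoist pendant (hand control), loose, 0.6 to 0.95 kg, on its back on the slab at any yaw. Case 220 (x) x 76 (y) x 58 mm high; black sleeve and steel plug stick out 45 mm more at +x. Origin: centre of the case underside; z up. Buttons in a row on the middle of the top: red stop at x = +75 mm, green start +24, white raise -22, black lower -68, each in a collar 37 mm wide, 4 mm high.
- up_top (a point): Centre of the top of the white raise button: a cap 27 mm wide on top, 29 mm below, that stands 14 mm above the pendant's face at rest (72 mm above the pendant's underside, about 92 mm above the bench). It moves with the cap. Neighbouring caps are 46 mm away centre to centre.
- down_top (a point): Centre of the top of the black lower button, the last of the row, farthest from the plug; same cap as the white one.
- start_top (a point): Centre of the top of the green start button, same cap; not to be pressed.
- stop_top (a point): Centre of the top of the red mushroom stop, 40 mm wide, its top 26 mm above the pendant's face; not to be pressed.
- up_button (a joint): Travel of the white raise button in m: 0 = up, 0.006 = fully home. Pre-loaded return spring: it starts to move at about 2.8 N and is home at 7 N, where it meets a hard stop.
- down_button (a joint): Travel of the black lower button in m, 0 = up, 0.006 = fully home; same spring as the white one.
- start_button (a joint): Travel of the green start button in m, 0 = up; same spring. Must stay up.
- stop_button (a joint): Travel of the red mushroom stop in m, 0 = up; stiffer spring (9 to 18 N). Must stay up.
- slab: The white marble work slab, fixed, 360 (x) x 460 (y) x 20 mm. Origin: centre of its underside, on the bench. Its top is 20 mm above the bench.
- screwdriver: Red-handled insulated screwdriver lying on the slab along its -y edge, 191 mm long, 27 mm high. Origin under the front of the handle; x points to the tip. Bystander.
- screw_dish: Small steel dish of brass screws in a corner of the slab, 60 mm wide, 22 mm high. Origin: centre of its underside. Bystander.
- meter: Orange handheld multimeter lying on the bench, 165 (x) x 82 (y) mm, 50 mm high at the dial. Origin: centre of its underside. Bystander.
- wipe_tin: Round brass tin with a yellow sponge, 76 mm wide, 21 mm high, on the bench. Origin: centre of its underside. Bystander.
- wool_pot: Yellow pot of tip-cleaning wire wool, 66 mm wide, about 65 mm high with the wool, on the bench. Origin: centre of its underside. Bystander.
- solder_spool: Green spool of solder standing on its flange, 60 mm wide, 40 mm high, on the bench. Origin: centre of its underside. Bystander.
- cleaner_bottle: Small blue bottle with white cap, 48 mm wide, 103 mm high, on the bench. Origin: centre of its underside. Bystander.
- contact_block: Spare switch contact block in a corner of the slab, dark grey with a green plunger, 42 (x) x 28 (y) mm, 34 mm high. Origin: centre of its underside. Bystander.

How it is judged:
By the outcome, as a careful person would: the job done as asked, in the order asked, and still so for the second after the job is handed in, with the robot touching nothing.
It also fails if it takes over 48 s, if anything falls off the work surface, if the arm or the gripper's body presses on something with over 40 N, if the wrist force passes 120 N, or if a joint passes its speed limit or range.

## Working session

There is one attempt and no reset: what is moved stays moved. The work goes in short steps, Python scripts to look and compute and a tool call to move; the robot and the scene stay as the last step left them, time stands still between calls to the robot, and variables do not carry over. Pictures are saved under pics/ and viewed, at most 10 in all, crops included, and the job is handed in when it is done.

Besides the shell and the picture viewer there is one more tool, called after ">>>" as name(argument=value, ...) on one line, values as JSON. step_arm: Moves the arm, as the interface text tells. Its arguments: {"type":"object","properties":{"increments":{"type":"array","items":{"type":"array"}},"fingers":{"type":"number"},"grip_force":{"type":"number"}},"required":["increments"]}

```bash
mkdir -p pics; cat > h.py <<'E'
import numpy as np, cv2
from plant import r
def snap(n,f):
    c=r.calibration(n); p,d=r.snapshot(n)
    cv2.imwrite(f'pics/{f}.png',p[:,:,::-1]); np.savez(f'{f}.npz',p=p,d=d,**{k:np.array(v) for k,v in c.items()})
def world(f,u,v,z=None):
    c=np.load(f'{f}.npz'); F=192/np.tan(np.radians(c['fov_y'])/2)
    ray=np.array([(u-c['cx'])/F,(v-c['cy'])/F,1]); R,t=c['R'],c['t']
    o=-R.T@t; w=R.T@ray
    s=c['d'][int(round(v)),int(round(u))] if z is None else (z-o[2])/w[2]
    return o+s*w
E
python3 - <<'E'
from h import *
snap('top','top1'); snap('scene','scene1')
a=cv2.imread('pics/top1.png'); cv2.imwrite('pics/top1b.png',cv2.resize(a,(800,600),interpolation=cv2.INTER_CUBIC))
s=r.get_state(); print(s)
c=r.calibration('top'); print(c)
E
```

```text
{'clock': 0.1, 'q': array([ 1.23083965,  0.68989499, -0.19452717,  1.56618992,  0.15730624,
        0.90253748, -0.215082  ]), 'qd': array([ 0.00020518, -0.00183049,  0.00180348, -0.00344598,  0.00166485,
        0.00022979, -0.00026123]), 'joint_torque': array([-2.65305942e-03, -5.28496134e+01, -1.27141111e+00, -1.53834665e+01,
       -5.25817007e-02,  2.00795541e-03,  3.44322859e-05]), 'tool_pos': array([ 0.22795507, -0.58135126,  0.23800698]), 'eef_rot': array([ 9.82579615e-01,  1.85840333e-01, -2.12515975e-04, -7.90863373e-04]), 'contact_force': array([-0.48210012,  0.00875691, -0.01046909]), 'moment': array([-0.02319473, -0.00521853,  0.06491924]), 'finger_force': 0.0, 'opening': 1.0046694116683081}
{'fov_y': 57.708288332265866, 'cx': 249.68092819620028, 'cy': 192.1909850086885, 'R': array([[-0.02014997, -0.99976396,  0.00812437],
       [-0.99685467,  0.01946705, -0.07682314],
       [ 0.07664685, -0.0096468 , -0.99701163]]), 't': array([0.02489377, 0.59323639, 0.96764433])}
```

View pics/top1b.png

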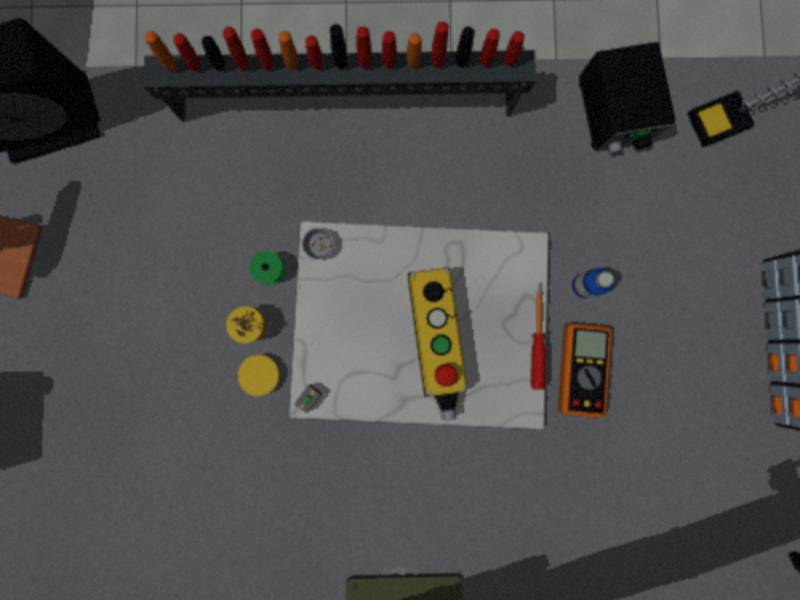

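View pics/scene1.png

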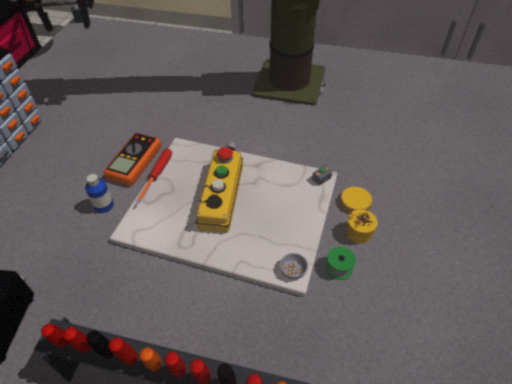

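The enlarged top view shows the pendant with its plug toward the robot. Red is at (446,375), green at (441,345), white at (437,318) and black at (433,291).

```bash
python3 - <<'E'
from h import *
for n,u,v,z in [('red',446,375,.104),('green',441,345,.092),('white',437,318,.092),('black',433,291,.092)]:
    u/=1.5625;v/=1.5625
    print(n,world('top1',u,v,z),world('top1',u,v))
from scipy.spatial.transform import Rotation as Ro
s=r.get_state();print(Ro.from_quat(s['eef_rot']).as_matrix())
E
```

```text
red [ 0.46173134 -0.07594772  0.104     ] [ 0.4616014  -0.07617666  0.10189649]
green [ 0.5112238  -0.07024281  0.092     ] [ 0.51121325 -0.07039404  0.09050568]
white [ 0.55677505 -0.06472759  0.092     ] [ 0.55685663 -0.06491007  0.09008309]
black [ 0.60266963 -0.0591708   0.092     ] [ 0.60287422 -0.05936788  0.08978919]
[[ 9.30926651e-01  3.65205509e-01 -7.11576355e-04]
 [ 3.65206182e-01 -9.30925490e-01  1.47518438e-03]
 [-1.23679105e-04 -1.63316054e-03 -9.99998659e-01]]
```

>>> step_arm(increments=[[[1.6,2.6,0],[0,0,-1.45]],[[1.6,2.6,0],[0,0,-1.45]],[[1.6,2.6,0],[0,0,-1.45]],[[1.6,2.6,0],[0,0,-1.45]],[[1.6,2.6,0],[0,0,-1.45]],[[1.6,2.6,0],[0,0,-1.45]],[[1.6,2.6,0],[0,0,-1.45]],[[1.6,2.6,0],[0,0,-1.45]],[[1.6,2.6,0],[0,0,-1.45]],[[1.6,2.6,0],[0,0,-1.45]]], fingers=0, grip_force=10)

```text
clock: 1.1
tool_pos: [0.3886, -0.3206, 0.2385]
eef_rot: [0.998, 0.06, -0.0, -0.0]
contact_force: [0.3, 0.2, 0.3]
opening: 0.115
finger_force: 0.0
```

>>> step_arm(increments=[[[1.6,2.6,-0.5],[0,0,0]],[[1.6,2.6,-0.5],[0,0,0]],[[1.6,2.6,-0.5],[0,0,0]],[[1.6,2.6,-0.5],[0,0,0]],[[1.6,2.6,-0.5],[0,0,0]],[[1.6,2.6,-0.5],[0,0,0]],[[1.6,2.6,-0.5],[0,0,0]],[[1.6,2.6,-0.5],[0,0,0]],[[1.6,2.6,-0.5],[0,0,0]],[[0,0,0],[0,0,0]]])

```text
clock: 2.1
tool_pos: [0.5342, -0.0823, 0.1929]
eef_rot: [0.998, 0.064, 0.0, -0.002]
contact_force: [0.2, 0.9, -0.0]
opening: 0.011
finger_force: 0.0
```

```bash
python3 - <<'E'
from h import *
from scipy.spatial.transform import Rotation as Ro
s=r.get_state();print(s['clock'],s['tool_pos'],s['contact_force'],s['opening']);print(Ro.from_quat(s['eef_rot']).as_matrix())
snap('wrist','w1'); c=np.load('w1.npz'); print({k:c[k] for k in('fov_y','cx','cy','R','t')})
a=cv2.imread('pics/w1.png'); cv2.imwrite('pics/w1b.png',cv2.resize(a,(800,600),interpolation=cv2.INTER_CUBIC))
E
```

```text
2.1 [ 0.53421473 -0.08231115  0.19288649] [ 0.17520511  0.89068423 -0.01647168] 0.010693718503684623
[[ 9.91758131e-01  1.28121863e-01  7.73746371e-04]
 [ 1.28118499e-01 -9.91752887e-01  3.44409612e-03]
 [ 1.20862921e-03 -3.31657910e-03 -9.99993770e-01]]
{'fov_y': array(65.70646985), 'cx': array(249.02118028), 'cy': array(193.84477148), 'R': array([[ 0.1276443 , -0.99181324, -0.00366508],
       [-0.94343415, -0.12255646,  0.30807779],
       [-0.30600481, -0.03586662, -0.95135411]]), 't': array([-0.15038574,  0.46610373,  0.50849652])}
```

View pics/w1b.png

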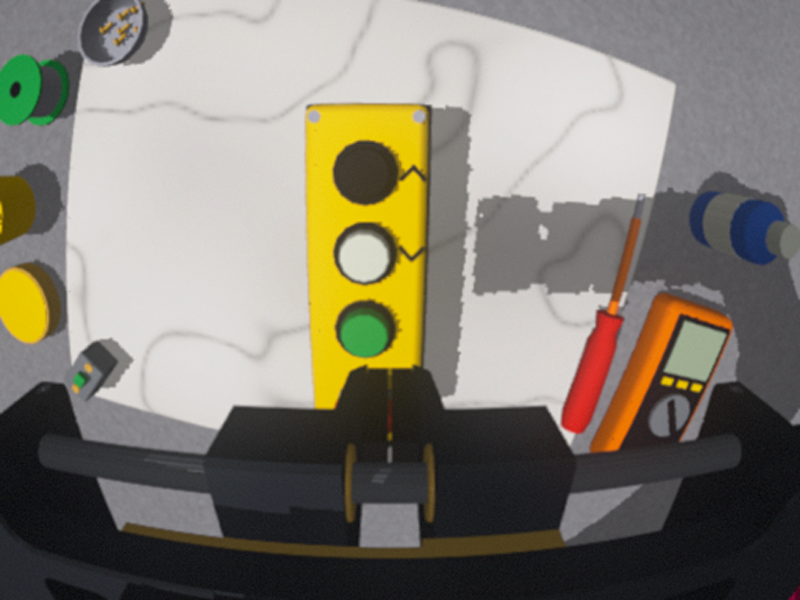

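The wrist view shows the black cap at (365,172), the white at (364,254) and the green at (364,330). I'll convert these with the fisheye model.

```bash
cat >> h.py <<'E'
def wworld(f,u,v,z):
    c=np.load(f'{f}.npz'); F=192/np.tan(np.radians(c['fov_y'])/2)
    d=np.array([u-c['cx'],v-c['cy']]); n=np.hypot(*d); th=n/F
    ray=np.r_[d/n*np.sin(th),np.cos(th)]; o=-c['R'].T@c['t']; w=c['R'].T@ray
    return o+(z-o[2])/w[2]*w
E
python3 - <<'E'
from h import *
for n,u,v in [('black',365,171),('white',363,254),('green',363,330)]:
    print(n,wworld('w1',u/1.5625,v/1.5625,.092))
E
```

```text
black [ 0.60566633 -0.06122434  0.092     ]
white [ 0.56080503 -0.06546862  0.092     ]
green [ 0.51678306 -0.07039623  0.092     ]
```

>>> step_arm(increments=[[[0.5,0.4,-1.2],[0,0,0]],[[0.5,0.4,-1.2],[0,0,0]],[[0.5,0.4,-1.2],[0,0,0]],[[0.5,0.4,-1.2],[0,0,0]],[[0.5,0.2,-1.0],[0,0,0]],[[0,0,-1.0],[0,0,0]],[[0,0,-0.7],[0,0,0]],[[0,0,0],[0,0,0]],[[0,0,0],[0,0,0]],[[0,0,0],[0,0,0]]])

```text
clock: 3.15
tool_pos: [0.5575, -0.0701, 0.1192]
eef_rot: [0.998, 0.06, 0.0, 0.0]
contact_force: [0.1, 0.9, 0.6]
opening: 0.006
finger_force: 0.0
```

```bash
python3 - <<'E'
from h import *
s=r.get_state();print(s['clock'],s['tool_pos'],s['contact_force'])
snap('top','t2');snap('wrist','w2')
a=cv2.imread('pics/t2.png')[150:260,230:330]; b=cv2.imread('pics/w2.png')[60:300,120:370]
cv2.imwrite('pics/c2.png',np.hstack([cv2.resize(a,(390,430),interpolation=cv2.INTER_CUBIC),cv2.resize(b,(400,430),interpolation=cv2.INTER_CUBIC)]))
E
```

```text
3.15 [ 0.55745415 -0.07011435  0.11922868] [0.14486539 0.89899117 0.56636588]
```

View pics/c2.png

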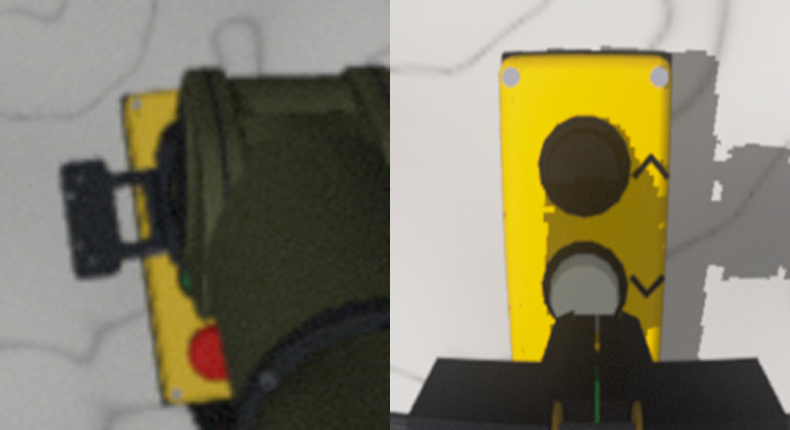

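The wrist crop on the right shows the black cap at (584,166). The white cap is centred near column 585 and the finger centre line is at column 598, so the tool must shift about 5 mm toward +y.

```bash
python3 - <<'E'
from h import *
print(wworld('w2',241.3,152.5,.092), wworld('w2',241.6,215,.092))
# where the model puts the TCP in the picture
c=np.load('w2.npz'); X=c['R']@np.array([.5575,-.0701,.1192])+c['t']; F=192/np.tan(np.radians(c['fov_y'])/2)
th=np.arctan2(np.hypot(X[0],X[1]),X[2]); print(c['cx']+F*th*X[0]/np.hypot(X[0],X[1]), c['cy']+F*th*X[1]/np.hypot(X[0],X[1]))
E
```

```text
[ 0.60689339 -0.06072771  0.092     ] [ 0.56738814 -0.0653833   0.092     ]
246.90768843503025 250.27090258316602
```

>>> step_arm(increments=[[[0.2,0.5,0],[0,0,0]],[[0,0,-0.4],[0,0,0]],[[0,0,-0.4],[0,0,0]],[[0,0,-0.4],[0,0,0]],[[0,0,-0.4],[0,0,0]],[[0,0,-0.4],[0,0,0]],[[0,0,-0.2],[0,0,0]],[[0,0,0],[0,0,0]],[[0,0,0],[0,0,0]],[[0,0,0],[0,0,0]]])

```text
clock: 4.25
tool_pos: [0.5594, -0.0649, 0.0969]
eef_rot: [0.998, 0.06, 0.0, 0.0]
contact_force: [0.7, 0.9, 0.4]
opening: 0.006
finger_force: 0.0
```

```bash
python3 - <<'E'
from h import *
s=r.get_state();print(s['clock'],s['tool_pos'],s['contact_force'],s['moment'])
snap('wrist','w3')
b=cv2.imread('pics/w3.png')[100:290,150:350]
cv2.imwrite('pics/c3.png',cv2.resize(b,(600,570),interpolation=cv2.INTER_CUBIC))
E
```

```text
4.25 [ 0.55939988 -0.06492046  0.09690402] [0.69475129 0.85552983 0.43300007] [ 0.0338973  -0.00091799  0.00072927]
```

View pics/c3.png

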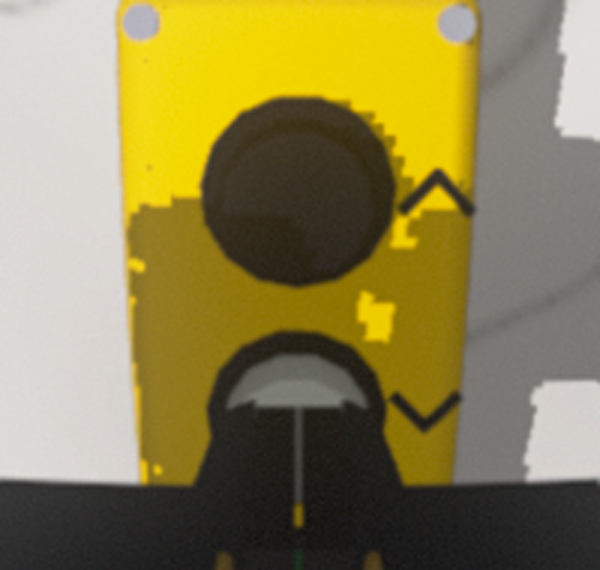

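Laterally the fingers sit on the cap. I'll press in small steps and watch the force.

>>> step_arm(increments=[[[0,0,-0.1],[0,0,0]],[[0,0,-0.1],[0,0,0]],[[0,0,-0.1],[0,0,0]],[[0,0,-0.1],[0,0,0]],[[0,0,-0.1],[0,0,0]],[[0,0,-0.1],[0,0,0]],[[0,0,-0.1],[0,0,0]],[[0,0,-0.1],[0,0,0]],[[0,0,0],[0,0,0]],[[0,0,0],[0,0,0]]])

```text
clock: 5.3
tool_pos: [0.5592, -0.0649, 0.0889]
eef_rot: [0.998, 0.06, 0.0, 0.0]
contact_force: [-2.1, 0.4, 5.8]
opening: 0.003
finger_force: 2.6
```

>>> step_arm(increments=[[[0,0,-0.05],[0,0,0]],[[0,0,-0.05],[0,0,0]],[[0,0,-0.05],[0,0,0]],[[0,0,-0.05],[0,0,0]],[[0,0,-0.05],[0,0,0]],[[0,0,0],[0,0,0]],[[0,0,0],[0,0,0]],[[0,0,0],[0,0,0]],[[0,0,0],[0,0,0]],[[0,0,0],[0,0,0]]])

```text
clock: 6.3
tool_pos: [0.5592, -0.0649, 0.0866]
eef_rot: [0.998, 0.06, 0.0, 0.0]
contact_force: [-1.4, 0.9, 6.4]
opening: 0.006
finger_force: 3.4
```

>>> step_arm(increments=[[[0,0,-0.05],[0,0,0]],[[0,0,-0.05],[0,0,0]],[[0,0,-0.05],[0,0,0]],[[0,0,0],[0,0,0]],[[0,0,0],[0,0,0]],[[0,0,0],[0,0,0]],[[0,0,0],[0,0,0]],[[0,0,0],[0,0,0]],[[0,0,0],[0,0,0]],[[0,0,0],[0,0,0]]])

```text
clock: 7.3
tool_pos: [0.5594, -0.0648, 0.0864]
eef_rot: [0.998, 0.06, 0.0, 0.0]
contact_force: [-4.5, -0.3, 16.3]
opening: 0.004
finger_force: 8.9
```

It has met the hard stop at z≈0.0865. I'll ease slightly, hold for a second and release.

>>> step_arm(increments=[[[0,0,0.04],[0,0,0]],[[0,0,0],[0,0,0]],[[0,0,0],[0,0,0]],[[0,0,0],[0,0,0]],[[0,0,0],[0,0,0]],[[0,0,0],[0,0,0]],[[0,0,0],[0,0,0]],[[0,0,0],[0,0,0]],[[0,0,0],[0,0,0]],[[0,0,0],[0,0,0]]])

```text
clock: 8.3
tool_pos: [0.5593, -0.0649, 0.0864]
eef_rot: [0.998, 0.06, 0.0, 0.0]
contact_force: [-3.8, 1.0, 15.2]
opening: 0.007
finger_force: 7.3
```

>>> step_arm(increments=[[[0,0,0.2],[0,0,0]],[[0,0,0.2],[0,0,0]],[[0,0,0.2],[0,0,0]],[[0,0,0.2],[0,0,0]],[[0,0,0.4],[0,0,0]],[[0,0,0.4],[0,0,0]],[[0,0,0.4],[0,0,0]],[[0,0,0],[0,0,0]],[[0,0,0],[0,0,0]],[[0,0,0],[0,0,0]]])

```text
clock: 9.3
tool_pos: [0.5592, -0.0648, 0.105]
eef_rot: [0.998, 0.06, -0.0, 0.0]
contact_force: [0.4, 0.1, -0.4]
opening: 0.005
finger_force: 0.0
```

```bash
python3 - <<'E'
from h import *
s=r.get_state();print(s['clock'],s['tool_pos'],s['contact_force'])
snap('wrist','w4')
b=cv2.imread('pics/w4.png')[60:290,120:370]
cv2.imwrite('pics/c4.png',cv2.resize(b,(625,575),interpolation=cv2.INTER_CUBIC))
E
```

```text
9.3 [ 0.55915556 -0.064838    0.10502982] [ 0.37796519  0.09300464 -0.39164985]
```

View pics/c4.png

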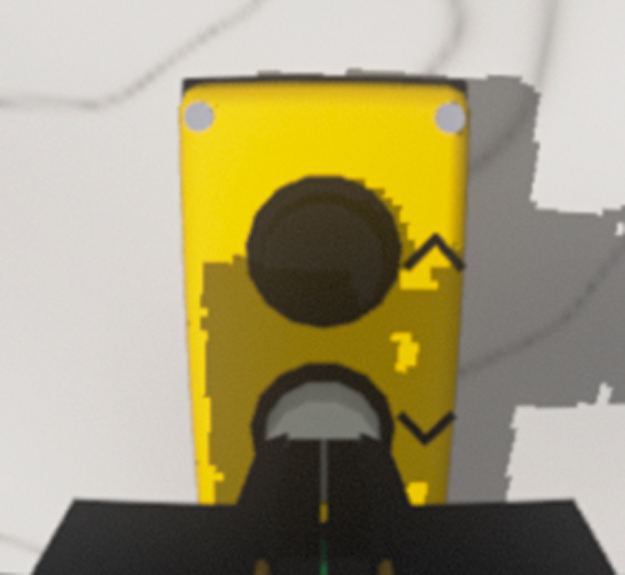

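White has sprung back: the fingers are clear and the pendant hasn't moved. The black cap lies straight ahead at (324,250), on the centre line. Next I'll go to black.

>>> step_arm(increments=[[[0.6,0.08,0.2],[0,0,0]],[[1,0.12,0],[0,0,0]],[[1,0.12,0],[0,0,0]],[[1,0.12,0],[0,0,0]],[[1,0.08,0],[0,0,0]],[[0,0,-0.2],[0,0,0]],[[0,0,-0.4],[0,0,0]],[[0,0,-0.4],[0,0,0]],[[0,0,0],[0,0,0]],[[0,0,0],[0,0,0]]])

```text
clock: 10.35
tool_pos: [0.6047, -0.0597, 0.0969]
eef_rot: [0.998, 0.06, -0.0, 0.0]
contact_force: [0.1, -0.1, -1.3]
opening: 0.006
finger_force: 0.0
```

```bash
python3 - <<'E'
from h import *
s=r.get_state();print(s['clock'],s['tool_pos'],s['contact_force'])
snap('wrist','w5')
b=cv2.imread('pics/w5.png')[60:290,120:370]
cv2.imwrite('pics/c5.png',cv2.convertScaleAbs(cv2.resize(b,(625,575),interpolation=cv2.INTER_CUBIC),alpha=2))
E
```

```text
10.35 [ 0.60473666 -0.05971493  0.09689662] [ 0.12413227 -0.07882309 -1.27309457]
```

View pics/c5.png

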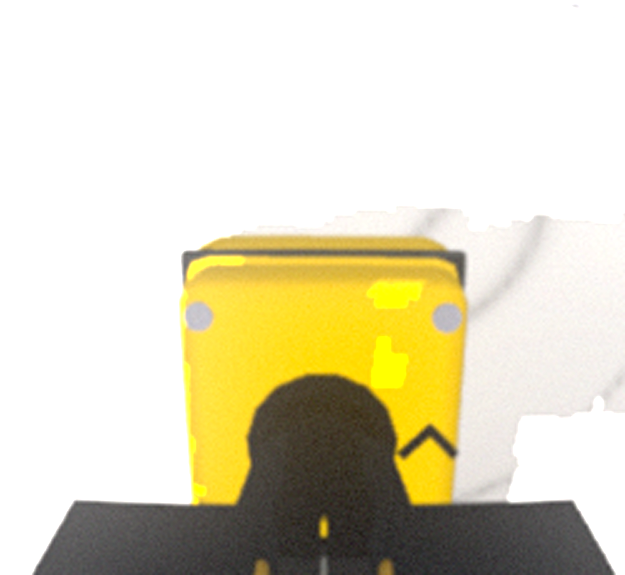

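The fingers are centred on black: the collar spans columns 247–397 and the centre line is at 323. Pressing by the same amount.

>>> step_arm(increments=[[[0,0,-0.2],[0,0,0]],[[0,0,-0.2],[0,0,0]],[[0,0,-0.1],[0,0,0]],[[0,0,-0.1],[0,0,0]],[[0,0,-0.1],[0,0,0]],[[0,0,-0.1],[0,0,0]],[[0,0,-0.1],[0,0,0]],[[0,0,-0.1],[0,0,0]],[[0,0,-0.1],[0,0,0]],[[0,0,-0.1],[0,0,0]]])

```text
clock: 11.4
tool_pos: [0.6053, -0.0597, 0.0864]
eef_rot: [0.998, 0.06, 0.0, 0.0]
contact_force: [-5.3, 1.2, 20.2]
opening: 0.004
finger_force: 10.0
```

>>> step_arm(increments=[[[0,0,0],[0,0,0]],[[0,0,0],[0,0,0]],[[0,0,0],[0,0,0]],[[0,0,0],[0,0,0]],[[0,0,0],[0,0,0]],[[0,0,0],[0,0,0]],[[0,0,0],[0,0,0]],[[0,0,0],[0,0,0]],[[0,0,0],[0,0,0]],[[0,0,0],[0,0,0]]])

```text
clock: 12.4
tool_pos: [0.6053, -0.0597, 0.0864]
eef_rot: [0.998, 0.06, 0.0, 0.0]
contact_force: [-3.7, 0.4, 13.6]
opening: 0.007
finger_force: 6.6
```

Home and held for a second. I'll hold briefly, then release and rise well clear.

>>> step_arm(increments=[[[0,0,0],[0,0,0]],[[0,0,0],[0,0,0]],[[0,0,0],[0,0,0]],[[0,0,0.2],[0,0,0]],[[0,0,0.2],[0,0,0]],[[0,0,0.2],[0,0,0]],[[0,0,0.3],[0,0,0]],[[0,0,0.5],[0,0,0]],[[0,0,1],[0,0,0]],[[0,0,1.5],[0,0,0]]])

```text
clock: 13.4
tool_pos: [0.6048, -0.0596, 0.1244]
eef_rot: [0.998, 0.06, -0.001, -0.0]
contact_force: [0.5, -0.5, 0.4]
opening: 0.006
finger_force: 0.0
```

>>> step_arm(increments=[[[0,0,2],[0,0,0]],[[0,0,2],[0,0,0]],[[0,0,2],[0,0,0]],[[0,0,2],[0,0,0]],[[0,0,2],[0,0,0]],[[0,0,2],[0,0,0]],[[0,0,1],[0,0,0]],[[0,0,0],[0,0,0]],[[0,0,0],[0,0,0]],[[0,0,0],[0,0,0]]])

```text
clock: 14.4
tool_pos: [0.6045, -0.0596, 0.2531]
eef_rot: [0.998, 0.06, -0.001, -0.0]
contact_force: [-0.6, 0.0, 0.2]
opening: 0.005
finger_force: 0.0
```

```bash
python3 - <<'E'
from h import *
s=r.get_state();print(s['clock'],s['tool_pos'],s['contact_force'])
snap('wrist','w6');snap('scene','s6')
a=cv2.imread('pics/w6.png');b=cv2.imread('pics/s6.png')[120:290,90:400]
cv2.imwrite('pics/c6.png',np.vstack([cv2.resize(a,(400,300)),cv2.resize(b,(400,220))]))
E
```

```text
14.4 [ 0.60450487 -0.05958787  0.25309122] [-0.57745007  0.04656015  0.23214904]
```

View pics/c6.png

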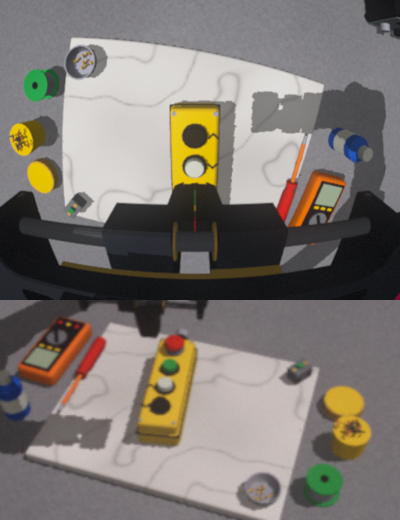

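Everything is in place, both buttons are up (black at (195,135), white at (195,167)), and the hand is 16 cm clear.

```bash
python3 -c "
from plant import r
print(r.finish_job())"
```

```text
the job is handed in; nothing more can be done
None
```

The white raise button and then the black lower button were each pressed to the hard stop, held for over a second and let spring back; nothing else appears disturbed, the hand is about 16 cm clear, and the job was handed in at about 14.5 s.

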